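Turn over the cover plate with the lifter

ROBOT

A 6-joint arm with a two-finger parallel gripper is mounted at the origin on a cart in front of the work surface, level with it; the furniture and walls round the work are solid. World frame = base frame: x ahead of the robot, y to its left, z up, the work surface at z = 0. Lengths are in mm, angles in degrees, forces in N, time in s.
With the tool pointing down it reaches from about 275 to 825 mm from the base axis. Payload 5.2 kg.
Tool frame: the origin (TCP) lies where the fingers leave the gripper's body, on its centre line; the fingertips stand 84 mm ahead of it and the grasp point (between the pads) lies 65 mm ahead of it; z points along the fingers, y is the direction in which the jaws open and shut (so a half turn about z gives the same grasp; the last joint's range is limited). The gripper opens to 93 mm and grips with 3 to 60 N. Pads are 15 mm wide; open, the fingers measure 128 mm over their backs; the gripper's body (75 mm by 188 mm) begins 65 mm behind the grasp point.
Start: joints at [60.344, 14.817, 87.949, -0, 77.235, -11.62], TCP at [170.273, 522.985, 302.753] pointing down, gripper open.
Joint ranges: [-179.93, 179.93], [-52.35, 119.4], [10.71, 147.94], [-69.91, 249.91], [12.55, 155.21], [-178.61, 178.61]. Speed limits (degrees/s): [147.25, 147.25, 180, 180, 180, 180].

INTERFACE

Orientations are given as [roll, pitch, yaw] about the fixed x, y, z axes, in that order (R = Rz(yaw) Ry(pitch) Rx(roll)).
In Python, from cell import env gives the robot as it stands.
- The arm moves only by the tool move_arm, never from a script. Its argument "increments" is a list of rows, each an object of numbers: "dx", "dy", "dz": the shift along the tool's x, y, z in mm; "wx", "wy", "wz": the turn, a rotation vector about the tool's x, y, z in rad; "gripper": the closure, from 0 (fully open) to 1 (shut). A call has exactly 8 rows; each row is the pose to reach, as a shift and turn from the pose commanded when the call began, along the tool's axes at that moment; what a row does not reach only later rows make up. A row lasts 1/8 s, in which the tool goes at most 62.5 mm and 10.7 degrees, less where a joint would pass 70% of its speed; a pose out of reach is approached as far as the arm can. A call with a gripper value outside its range is refused whole. The fingers move at their own pace and stop on an object; "newtons" is the grip in N (left out, the last holds). Time passes only in rows, so rows that repeat a pose let the fingers close, or fill a call up. It gives the time, the measured TCP pose, the force and the opening at its end, in the units of the state.
- env.state(): the state, without advancing time (a new reading comes with each control period).
- env.get_image(name): name is "scene" or "top" or "wrist"; returns the picture (400x640x3 uint8, red, green, blue); there is no depth.
- env.calibration(name): a dict with "mtx" (3x3 intrinsics, pixels), "world_to_cam" (4x4, takes a point from world to camera coordinates). Camera axes: x right, y down, z forward; pixel columns grow to the right and rows downward; lengths in mm; the calibration is good to about 2 mm. A picture is of the moment at which its call begins: read the wrist's pose just before it. calibration takes no time and is no camera call; for the wrist camera it gives the pose at the moment of the call.
- env.hand_in(): hands the job in, once; it reports no verdict.
The state is a dict: "t": time; "qpos": joint angles; "qvel": joint speeds; "tau": joint torques, N m; "ee_pos": TCP position; "tcp_rot": TCP orientation; "wrist_force": force on the tool from outside, world axes, zero at the start; "wrist_torque": the same for the moment, N m; "grip_width": finger opening in mm.
Only numpy, scipy, OpenCV 4.12 (cv2) and the standard library are available. Lean on these libraries where they do the work, as an engineer would, in place of code of your own. Each camera call takes 0.05 s, during which the arm holds its last target. There are 200 camera calls.

TASK

The cover plate on the lower deck of the turnover block must not be touched with the fingers. Take the flat-bladed lifter from its rest, work its blade gently under the plate against the step, and with a quick turn of the wrist flip the plate over onto the upper deck so that it lies flat there with its sealing-ring face up. Then put the lifter back in its rest, and leave everything else on the bench where it stands.

Things in the scene. Friction and masses are not known exactly. Their poses are not given: they have to be found in the camera images.
- turnover_block: Fixed two-level aluminium block, 120 mm wide. Origin at bench height on its centre line, below the foot of the step; x points from the lower deck to the upper deck, y across, z up. Lower deck: a sheet from x = -165 to 0 mm, its top 4 mm above the origin, open at the near end and sides. At x = 0 an upright 8 mm step rises to the upper deck.
- upper_deck (a point): Middle of the black pad on the block's upper deck, 12 mm above the bench. The upper deck runs from the step (x = 0 of the block) to x = 88 mm, this point lies at x = 46 mm; behind it is a rim 10 mm high, along its sides (110 mm apart) rims 6 mm high.
- cover_plate: Loose square steel plate, 70 x 70 x 10 mm, about 0.1 to 0.19 kg. Origin in the middle of its ring face (black sealing ring, 51 mm across), which lies down at the start; z points from there to the plain face (two small holes in the middle): up at the start, down once turned over. All edges bevelled: 4 mm on the face, 2.5 mm on the side, so a thin blade lying on the deck passes under the side.
- plate_center (a point): Centre of the plate, 5 mm from both faces. At the start the plate lies on the lower deck, roughly square to the step (within 0.1 rad), 4 to 17 mm short of it and within 8 mm of the centre line; pushed, it slides to the step and stops there. With its near side raised it pivots on the foot of the step; pushed past upright it falls over the step on to the upper deck.
- lifter: Spatula, 0.15 kg. Origin in the middle of its black handle bar, along x: 110 mm long, 18 mm wide (y), 20 mm high; level in the rest. Grip it across y in the middle. x points to the blade, z up. At x = 50 mm a neck goes down to the steel blade: 50 mm wide, 62 long, 1.6 thick, pointing forward and nominally 14 degrees down (10 more or less). Centre of mass 20 mm in front of the origin.
- neck_foot (a point): Where the blade is clamped to the foot of the neck, 45 mm in front of the lifter's origin and 44 mm below it. The blade's front edge is nominally 105 mm in front of the lifter's origin and 60 mm below it, but the clamp is set differently each time and holds stiffly: the edge stands up to 11 mm higher or lower than nominal. Feel for the deck with it. With the handle level only this edge touches a level deck.
- lifter_rest: Fixed grey stand of the lifter, base 110 x 60 x 8 mm, origin at bench height under its middle; x is the way the blade points. Two U saddles, 8 mm thick, at x = -42 and +35 mm, carry the handle's underside 75 mm above the bench; their prongs stand 26 mm apart (4 mm play each side of the handle) and reach to 89 mm. Grip the handle between the saddles.
- rest_seat (a point): Where the lifter's origin is when it lies in the rest: 85 mm above the bench, over the middle of the rest.
- sensor_cell_00: Bystander: grey hexagonal sensor cell, 20 mm across, 27 mm high, origin under its middle.
- ring_gauge: Bystander: steel ring, 40 mm diameter, 14 mm high, origin under its middle.
- tape_roll: Bystander: roll of amber tape, 66 mm diameter, 19 mm high, origin under its middle.
- caliper: Bystander: caliper lying flat, 66 x 225 x 12 mm, origin under its middle.
- marker_pen: Bystander: marker pen lying, 135 mm long along y, 16 mm high, origin under its middle.
- swab_jar: Bystander: white jar with swabs, 45 mm diameter, 78 mm high, origin under its middle.
- test_plug_0: Bystander: connector plug lying, 55 mm long along y, 19 mm thick, origin under its middle.

How it is judged (in metres and radians):
On the way, in this order (a step that is already met when the one before it is completed fails the run):
1. the lifter is out of its rest (distance between lifter and rest_seat above 0.04 m), for 0.2 s.
2. the plate, lifted at its near side by the blade, is tipped up by a turn of the lifter (faster than 0.3 rad/s) (contact force between lifter and cover_plate above 0.05 N and angle between cover_plate's own z axis and vertical above 0.3 rad and angular speed of lifter above 0.3 rad/s), for 0.05 s.
3. the plate lies turned over on the upper deck (angle between cover_plate's own z axis and vertical above 3.04 rad and x of plate_center in the frame of turnover_block above 0.015 m and z of plate_center in the frame of turnover_block below 0.02 m and contact force between lifter and cover_plate below 0.05 N), for 0.2 s.
At the end, for the whole second after the job is handed in: The plate lies at rest and flat (within 0.1 rad) with its ring face up on the upper deck, its centre 15 to 60 mm behind the step; the lifter lies at rest, level and seated in both saddles of its rest, its origin within 12 mm of the seat point, blade pointing the rest's way within 0.2 rad (angle between cover_plate's own z axis and vertical above 3.04 rad and x of plate_center in the frame of turnover_block between 0.015 and 0.06 m and z of plate_center in the frame of turnover_block between 0.014 and 0.02 m and linear speed of each of cover_plate, lifter below 0.01 m/s and distance between lifter and rest_seat below 0.012 m and angle between the x axis of lifter and the x axis of lifter_rest, either way round below 0.2 rad and angle between lifter's own z axis and vertical below 0.1 rad); the robot touches nothing.
It fails at once if the fingers touch the plate (contact force between the fingers and cover_plate above 0.3 N).
It fails at once if the lifter presses on the turnover block with more than 12 N (contact force between lifter and turnover_block above 12 N).
It fails at once if the lifter presses on the plate with more than 12 N (contact force between lifter and cover_plate above 12 N).
It fails at once if a bystander is moved by more than 20 mm (distance of any of sensor_cell_00, ring_gauge, tape_roll, caliper, marker_pen, swab_jar, test_plug_0 from where it was at the start of the episode above 0.02 m).
It also fails if it takes over 59 s, if anything falls off the work surface, if the arm or the gripper's body presses on something with over 40 N, if the wrist force passes 120 N, or if a joint passes its speed limit or range.

## Working session

There is one attempt and no reset: what is moved stays moved. The work goes in short steps, Python scripts to look and compute and a tool call to move; the robot and the scene stay as the last step left them, time stands still between calls to the robot, and variables do not carry over. Pictures are saved under pics/ and viewed, about 8 in all and at most 12, crops included, and the job is handed in when it is done.

Besides the shell and the picture viewer there is one more tool, called after "Emit:" by a JSON object that holds its "fn" and its "kwargs". move_arm: Moves the arm, as the interface text tells. Its arguments: {"type":"object","properties":{"increments":{"type":"array","items":{"type":"object","properties":{"dx":{"type":"number"},"dy":{"type":"number"},"dz":{"type":"number"},"wx":{"type":"number"},"wy":{"type":"number"},"wz":{"type":"number"},"gripper":{"type":"number"}}}},"newtons":{"type":"number"}},"required":["increments"]}

```bash
ls && mkdir -p pics
python3 - <<'E'
from cell import env
import cv2,numpy as np
for n in("top","scene"):
    im=env.get_image(n);cv2.imwrite(f"pics/{n}0.png",im[:,:,::-1])
    c=env.calibration(n);print(n,np.round(c["mtx"],1).tolist(),np.round(c["world_to_cam"],3).tolist())
print(env.state())
E
```

```text
pics
top [[375.3, 0.0, 318.0], [0.0, 375.3, 200.3], [0.0, 0.0, 1.0]] [[0.007, -1.0, -0.024, 99.916], [-0.984, -0.002, -0.177, 572.286], [0.177, 0.025, -0.984, 1003.857], [0.0, 0.0, 0.0, 1.0]]
scene [[512.7, 0.0, 317.7], [0.0, 512.7, 194.4], [0.0, 0.0, 1.0]] [[0.678, 0.735, -0.002, -434.426], [0.615, -0.569, -0.547, -257.436], [-0.403, 0.37, -0.837, 1829.704], [0.0, 0.0, 0.0, 1.0]]
{'t': 0.1, 'qpos': array([ 6.03433144e+01,  1.48549963e+01,  8.80047588e+01, -1.41521129e-03,
        7.72342477e+01, -1.16199590e+01]), 'qvel': array([ 0.01989251, -0.02220109, -0.12315381, -0.04036742,  0.09371258,
        0.00940455]), 'tau': array([ 1.47928236e-03, -4.38208795e+01, -2.84645712e+01,  7.20273633e-02,
        3.61511135e-02, -8.26911378e-05]), 'ee_pos': array([170.10220598, 522.65970828, 302.00188377]), 'tcp_rot': array([-1.79907646e+02, -1.75825234e-02,  1.61963573e+02]), 'wrist_force': array([-0.6493475 ,  0.44740738,  0.06018082]), 'wrist_torque': array([-0.01746089, -0.01970073, -0.02100414]), 'grip_width': 92.93734594494943}
```

View pics/top0.png

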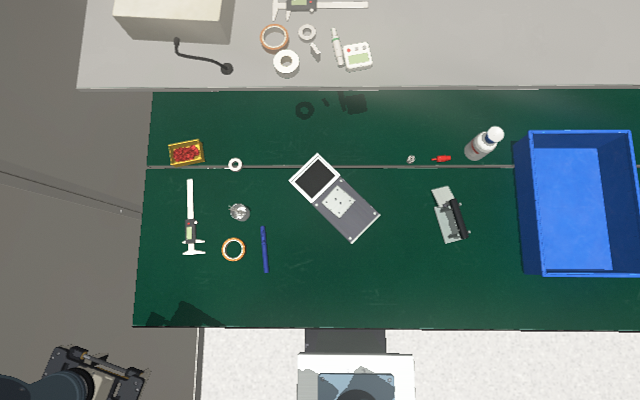

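View pics/scene0.png

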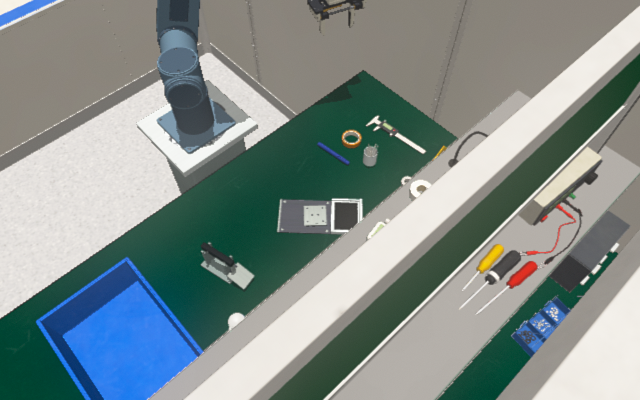

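The top view shows the block at about (335,200) with the plate at (340,203). The lifter in its rest is at about (452,215). The scene view shows the same from the far side, with a shelf edge behind the block. Next I'll take enlarged crops.

Run:
```python
import cv2,numpy as np
t=cv2.imread("pics/top0.png");s=cv2.imread("pics/scene0.png")
f=lambda i,x,y,w,h,k:cv2.resize(i[y:y+h,x:x+w],None,fx=k,fy=k,interpolation=cv2.INTER_CUBIC)
a=np.hstack([f(t,285,148,100,100,4),f(t,420,175,60,75,5)[:300].copy() if 0 else cv2.resize(f(t,420,175,75,75,4),(400,400))])
b=np.hstack([f(s,270,190,100,50,4),f(s,190,235,100,50,4)])
cv2.imwrite("pics/crop.png",np.vstack([a,b]))
```

```text
(no output)
```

View pics/crop.png

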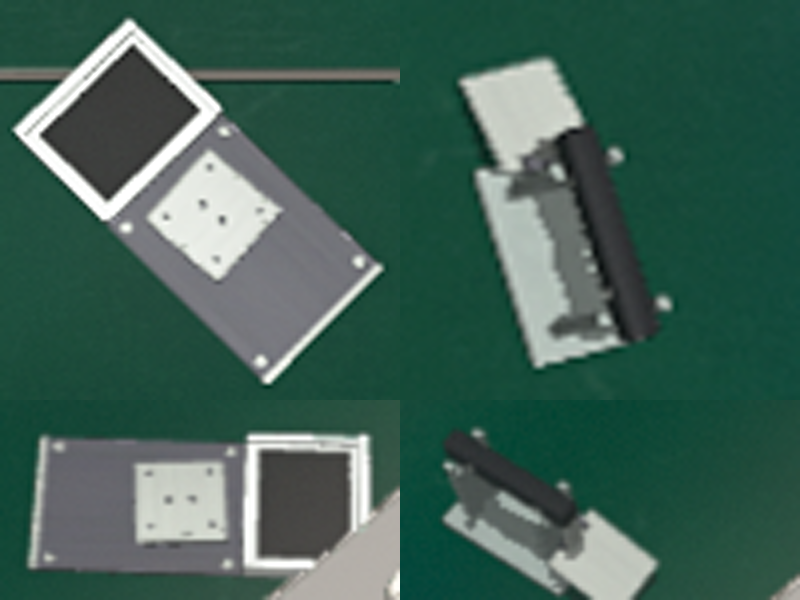

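The crop shows the block with its x axis pointing up-left in the top view. The plate sits a little short of the step. The lifter's blade points up-left and extends beyond the rest base.

```bash
cat > h.py <<'E'
import numpy as np,cv2
from cell import env
from scipy.spatial.transform import Rotation as R
def ray(cal,px,z):
    K=np.array(cal["mtx"]);T=np.array(cal["world_to_cam"]);r=T[:3,:3];c=-r.T@T[:3,3]
    d=r.T@np.linalg.solve(K,[px[0],px[1],1.]);return c+d*(z-c[2])/d[2]
def proj(cal,P):
    K=np.array(cal["mtx"]);T=np.array(cal["world_to_cam"]);q=K@(T[:3,:3]@np.array(P,float)+T[:3,3]);return q[:2]/q[2]
def tool():
    s=env.state();return s,s["ee_pos"],R.from_euler("xyz",s["tcp_rot"],degrees=True)
E
python3 - <<'E'
from h import *
c=env.calibration("top")
A=lambda p:(285+p[0]/4-.4,148+p[1]/4-.4)
B=lambda p:(420+p[0]/5.333-.4,175+p[1]/5.333-.4)
for n,p,z in [("near1",(382,267),4),("near2",(267,382),4),("step1",(220,108),12),("step2",(107,220),12),("far1",(130,18),22),("far2",(15,130),22),
 ("pl",(210,150),14),("pl",(280,210),14),("pl",(217,280),14),("pl",(147,215),14)]:print(n,ray(c,A(p),z).round(1))
for n,p,z in [("hf",(562,133),95),("hf",(597,128),95),("hr",(622,340),95),("hr",(660,325),95),("base",(538,366),8),("base",(476,170),8),("base",(630,345),8),("blade",(460,80),25),("blade",(550,58),25)]:print(n,ray(c,B(p),z).round(1))
w=env.calibration("wrist");s,e,r=tool()
T=np.array(w["world_to_cam"]);print(w["mtx"]);C=-T[:3,:3].T@T[:3,3];print("cam in tool",r.inv().apply(C-e), (r.inv().as_matrix()@T[:3,:3].T).round(3))
E
```

```text
near1 [539.5 -77.3   4. ]
near2 [455.6   7.    4. ]
step1 [656.5  40.4  12. ]
step2 [572.3 123.1  12. ]
far1 [722.6 107.1  22. ]
far2 [637.3 190.8  22. ]
pl [624.3  47.9  14. ]
pl [579.7  -2.9  14. ]
pl [528.2  43.1  14. ]
pl [575.7  93.9  14. ]
hf [ 567.6 -449.8   95. ]
hf [ 570.2 -467.3   95. ]
hr [ 464.5 -469.6   95. ]
hr [ 472.  -488.7   95. ]
base [ 457.5 -471.8    8. ]
base [ 563.1 -447.9    8. ]
base [ 468.9 -521.2    8. ]
blade [ 609.3 -435.2   25. ]
blade [ 621.5 -484.1   25. ]
[[327.45432548   0.         322.84589155]
 [  0.         327.45432548 199.39437463]
 [  0.           0.           1.        ]]
cam in tool [ 77.70424097  -0.41502498 -82.6955773 ] [[-0.001 -0.961 -0.276]
 [ 1.    -0.001 -0.   ]
 [ 0.    -0.276  0.961]]
```

Emit:
{"fn": "move_arm", "kwargs": {"increments": [{"dx":-60,"dy":-36,"wz":0.18},{"dx":-120,"dy":-72,"wz":0.36},{"dx":-180,"dy":-108,"wz":0.54},{"dx":-240,"dy":-145,"wz":0.72},{"dx":-300,"dy":-181,"wz":0.9},{"dx":-360,"dy":-217,"wz":1.08},{"dx":-405,"dy":-244,"wz":1.26},{"dx":-430,"dy":-260,"wz":1.4}]}}

```text
invalid input at $.increments[0]: expected keys dx, dy, dz, wx, wy, wz, gripper
```

Run:
```python
from h import *
s=env.state();print(s["ee_pos"],s["tcp_rot"],abs(s["qvel"]).max())
c=env.calibration("wrist");cv2.imwrite("pics/w1.png",env.get_image("wrist")[:,:,::-1])
import pickle;pickle.dump(c,open("w1.pkl","wb"))
f=lambda p:proj(c,[614+.707*(p[0]-p[1]),82+.707*(p[0]+p[1]),p[2]]).round(0)
for p in [(-165,-60,4),(-165,60,4),(0,60,12),(0,-60,12),(-52,0,14)]:print(p,f(p))
```

```text
[170.10220598 522.65970828 302.00188377] [-1.79907646e+02 -1.75825234e-02  1.61963573e+02] 0.12315381200485417
(-165, -60, 4) [ 45. 496.]
(-165, 60, 4) [ 64. 447.]
(0, 60, 12) [163. 487.]
(0, -60, 12) [140. 533.]
(-52, 0, 14) [120. 502.]
```

View pics/w1.png

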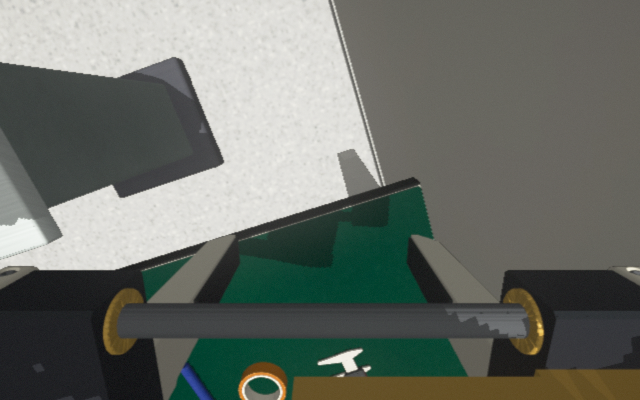

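The call was refused because it needs all the keys. The wrist view shows only the area ahead of the tool, in rows 0–260. The gripper hides the rest.

Emit:
{"fn": "move_arm", "kwargs": {"increments": [{"dx":-45,"dy":-36,"dz":0,"wx":0,"wy":0,"wz":0.17,"gripper":0},{"dx":-93,"dy":-75,"dz":0,"wx":0,"wy":0,"wz":0.35,"gripper":0},{"dx":-140,"dy":-112,"dz":0,"wx":0,"wy":0,"wz":0.53,"gripper":0},{"dx":-187,"dy":-150,"dz":0,"wx":0,"wy":0,"wz":0.71,"gripper":0},{"dx":-234,"dy":-187,"dz":0,"wx":0,"wy":0,"wz":0.89,"gripper":0},{"dx":-281,"dy":-225,"dz":0,"wx":0,"wy":0,"wz":1.06,"gripper":0},{"dx":-328,"dy":-262,"dz":0,"wx":0,"wy":0,"wz":1.23,"gripper":0},{"dx":-375,"dy":-300,"dz":0,"wx":0,"wy":0,"wz":1.4,"gripper":0}]}}

```text
t: 1.15
ee_pos: [434.7, 119.8, 302.8]
tcp_rot: [180.0, -0.0, 81.4]
wrist_force: [0.2, 0.3, 0.1]
grip_width: 93.4
```

Emit:
{"fn": "move_arm", "kwargs": {"increments": [{"dx":-30,"dy":27,"dz":0,"wx":0,"wy":0,"wz":0.16,"gripper":0},{"dx":-70,"dy":63,"dz":0,"wx":0,"wy":0,"wz":0.34,"gripper":0},{"dx":-105,"dy":95,"dz":0,"wx":0,"wy":0,"wz":0.52,"gripper":0},{"dx":-116,"dy":105,"dz":0,"wx":0,"wy":0,"wz":0.635,"gripper":0},{"dx":-116,"dy":105,"dz":0,"wx":0,"wy":0,"wz":0.635,"gripper":0},{"dx":-116,"dy":105,"dz":0,"wx":0,"wy":0,"wz":0.635,"gripper":0},{"dx":-116,"dy":105,"dz":0,"wx":0,"wy":0,"wz":0.635,"gripper":0},{"dx":-116,"dy":105,"dz":0,"wx":0,"wy":0,"wz":0.635,"gripper":0}]}}

```text
t: 2.15
ee_pos: [520.9, -7.5, 303.0]
tcp_rot: [180.0, -0.0, 45.5]
wrist_force: [0.6, 0.1, -0.0]
grip_width: 93.0
```

Run:
```python
from h import *
import pickle
s=env.state();print(s["ee_pos"],s["tcp_rot"])
c=env.calibration("wrist");im=env.get_image("wrist")[:,:,::-1];cv2.imwrite("pics/w2.png",im)
pickle.dump(c,open("w2.pkl","wb"))
cv2.imwrite("pics/w2b.png",cv2.resize(im[:270,150:490],None,fx=2.2,fy=2.2,interpolation=cv2.INTER_CUBIC))
```

```text
[520.92512988  -7.46169974 302.99786616] [ 1.79984537e+02 -1.54947106e-02  4.54718902e+01]
```

View pics/w2b.png

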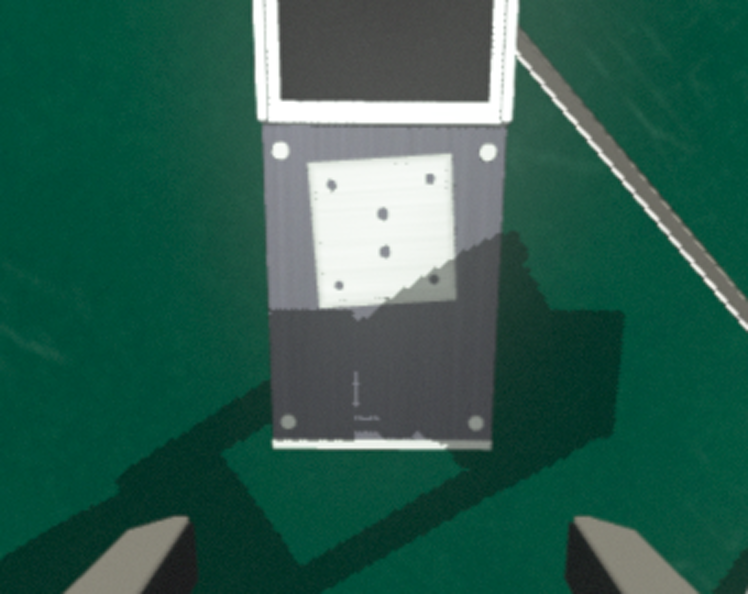

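The wrist view shows the step foot at crop row ~124, the near end at ~440–449, and the plate corners at (308,163), (451,154), (456,299) and (320,307).

Run:
```python
from h import *
import pickle
c=pickle.load(open("w2.pkl","rb"))
g=lambda p,z:ray(c,(150+(p[0]+.5)/2.2-.5,(p[1]+.5)/2.2-.5),z)
n1,n2=g((273,441),4),g((491,441),4);e1,e2=g((273,449),0),g((491,449),0)
s1,s2=g((263,124),4),g((506,122),4)
print(n1,n2,e1,e2,s1,s2)
print("w",np.linalg.norm(n1-n2),np.linalg.norm(s1-s2),"len",np.linalg.norm((n1+n2-s1-s2)/2),np.linalg.norm((e1+e2-s1-s2)[:2]/2))
d=(s1+s2-n1-n2);yaw=np.degrees(np.arctan2(d[1],d[0]));q=s2-s1;print("yaw",yaw,np.degrees(np.arctan2(q[1],q[0]))+90,"foot",(s1+s2)/2)
P=[g(p,11.5) for p in [(308,163),(451,154),(456,299),(320,307)]];pc=np.mean(P,0);o=(s1+s2)/2;th=np.radians(yaw)
X=np.array([np.cos(th),np.sin(th)]);Y=np.array([-X[1],X[0]])
print("sides",[np.linalg.norm(P[i]-P[i-1]).round(1) for i in range(4)],"plate in block",(pc-o)[:2]@X,(pc-o)[:2]@Y)
```

```text
[453.88204521   9.95232562   4.        ] [539.55301818 -74.44483918   4.        ] [449.2190293    6.37891479   0.        ] [536.06487487 -79.17642898   0.        ] [568.56231682 123.84006971   4.        ] [653.94565166  41.02252404   4.        ]
w 120.25970661371026 118.94982026129448 len 162.07880883880907 167.89698001930435
yaw 45.035270519642204 45.87394007249138 foot [611.25398424  82.43129688   4.        ]
sides [np.float64(69.4), np.float64(69.6), np.float64(69.5), np.float64(69.8)] plate in block -51.60364559213603 -0.039533786789979604
```

Emit:
{"fn": "move_arm", "kwargs": {"increments": [{"dx":-50,"dy":32,"dz":0,"wx":0,"wy":0,"wz":0.07,"gripper":0},{"dx":-102,"dy":65,"dz":0,"wx":0,"wy":0,"wz":0.15,"gripper":0},{"dx":-154,"dy":99,"dz":0,"wx":0,"wy":0,"wz":0.23,"gripper":0},{"dx":-206,"dy":132,"dz":0,"wx":0,"wy":0,"wz":0.31,"gripper":0},{"dx":-258,"dy":166,"dz":0,"wx":0,"wy":0,"wz":0.4,"gripper":0},{"dx":-310,"dy":199,"dz":0,"wx":0,"wy":0,"wz":0.48,"gripper":0},{"dx":-350,"dy":225,"dz":0,"wx":0,"wy":0,"wz":0.56,"gripper":0},{"dx":-370,"dy":238,"dz":0,"wx":0,"wy":0,"wz":0.585,"gripper":0}]}}

```text
t: 3.2
ee_pos: [429.9, -440.8, 302.5]
tcp_rot: [-180.0, 0.0, 11.7]
wrist_force: [0.2, -0.1, -0.5]
grip_width: 93.1
```

Run:
```python
from h import *
import pickle
env.get_image("wrist")
s=env.state();print(s["ee_pos"],s["tcp_rot"])
c=env.calibration("wrist");im=env.get_image("wrist")[:,:,::-1];cv2.imwrite("pics/w3.png",im)
pickle.dump(c,open("w3.pkl","wb"))
for p in [(470,-479,95),(570,-458,95),(615,-460,25)]:print(proj(c,p))
cv2.imwrite("pics/w3b.png",cv2.resize(im[:270,150:490],None,fx=2.2,fy=2.2,interpolation=cv2.INTER_CUBIC))
```

```text
[ 429.45899609 -442.54353166  302.26368129] [1.79928695e+02 4.53593804e-02 1.16490128e+01]
[372.01820993 156.05575949]
[376.76927416  28.84303328]
[378.65783226  -4.80940043]
```

View pics/w3b.png

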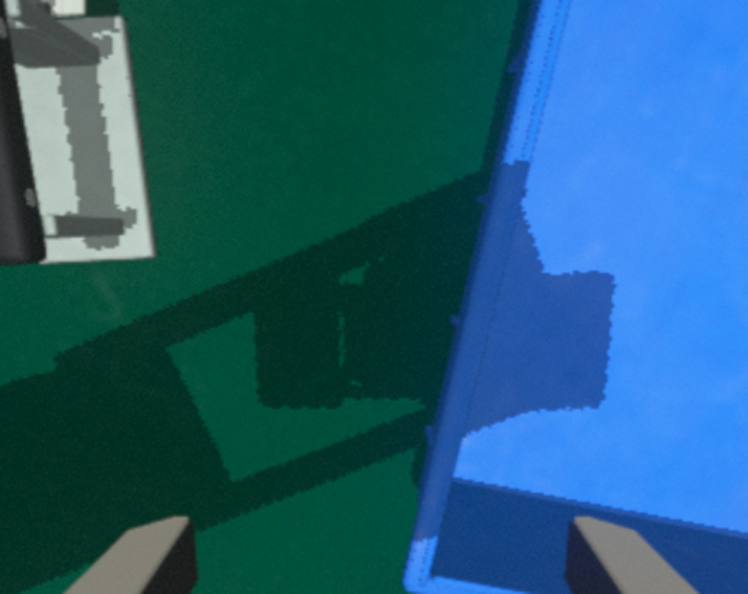

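The handle is at the far left because I forgot the 400-px offset of the right crop panel. I'll recompute with it.

Run:
```python
from h import *
import pickle
c=env.calibration("top");w=pickle.load(open("w3.pkl","rb"))
B=lambda p:(420+(p[0]-400)/5.333-.4,175+p[1]/5.333-.4)
for n,p,z in [("hf",(562,133),95),("hf",(597,128),95),("hr",(622,340),95),("hr",(660,325),95),("base",(538,366),8),("base",(476,170),8),("base",(630,345),8),("blade",(460,80),25),("blade",(550,58),25)]:print(n,ray(c,B(p),z).round(1))
g=lambda p,z:ray(w,(150+(p[0]+.5)/2.2-.5,(p[1]+.5)/2.2-.5),z)
print(g((44,262),95),g((155,257),8),g((124,17),8),g((27,265),8))
im=cv2.imread("pics/w3.png");cv2.imwrite("pics/w3c.png",cv2.resize(im[:150,20:260],None,fx=3,fy=3,interpolation=cv2.INTER_CUBIC))
```

```text
hf [ 567.1 -251.7   95. ]
hf [ 569.7 -269.3   95. ]
hr [ 463.6 -275.3   95. ]
hr [ 471.1 -294.3   95. ]
base [ 456.4 -260.6    8. ]
base [ 562.5 -232.8    8. ]
base [ 467.8 -310.1    8. ]
blade [ 608.9 -221.7   25. ]
blade [ 621.2 -270.6   25. ]
[ 466.19674727 -300.82136551   95.        ] [ 468.70363372 -317.86796316    8.        ] [ 573.85617398 -291.14500673    8.        ] [ 451.67422459 -254.57852586    8.        ]
```

View pics/w3c.png

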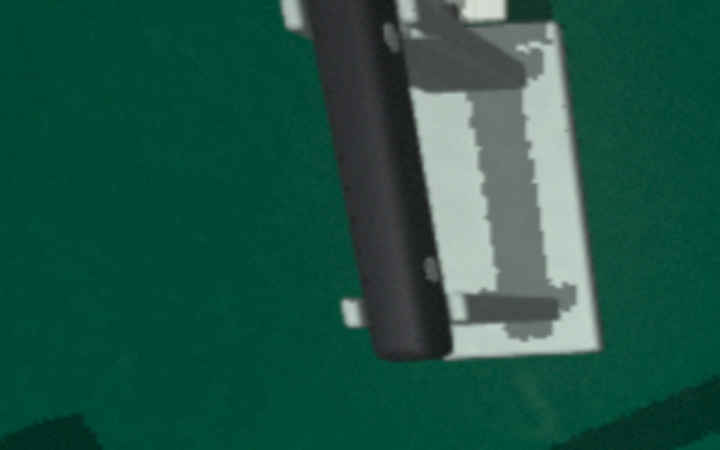

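Run:
```python
from h import *
import pickle
w=pickle.load(open("w3.pkl","rb"))
g=lambda p,z:ray(w,(20+(p[0]+.5)/3-.5,(p[1]+.5)/3-.5),z)
a,b=g((404,345),95),g((355,2),95);print(a,b,np.degrees(np.arctan2(*(b-a)[1::-1])))
for p in [(375,345),(430,345),(313,2),(397,2)]:print(g(p,93))
print("origin est",a+(b-a)/np.linalg.norm(b-a)*55)
for p in [(601,350),(557,22)]:print("base",g(p,8))
s,e,r=tool();t=np.array([516.5,-274.5,200]);print(r.inv().apply(t-e))
```

```text
[ 467.02078825 -287.65261473   95.        ] [ 551.90553273 -269.7788258    95.        ] 11.890801543215005
[ 465.09009914 -278.52784645   93.        ]
[ 468.27029845 -294.00980338   93.        ]
[ 550.01233859 -257.88551134   93.        ]
[ 554.46237419 -279.50297152   93.        ]
origin est [ 520.8406025 -276.3200248   95.       ]
base [ 468.89171941 -317.64265857    8.        ]
base [ 574.11396356 -290.34231084    8.        ]
[ 118.43861894 -144.73622475  102.27466705]
```

Emit:
{"fn": "move_arm", "kwargs": {"increments": [{"dx":30,"dy":-36,"dz":20,"wx":0,"wy":0,"wz":-0.02,"gripper":0},{"dx":65,"dy":-80,"dz":40,"wx":0,"wy":0,"wz":-0.04,"gripper":0},{"dx":100,"dy":-122,"dz":62,"wx":0,"wy":0,"wz":-0.04,"gripper":0},{"dx":120,"dy":-145.5,"dz":85,"wx":0,"wy":0,"wz":-0.04,"gripper":0},{"dx":120,"dy":-145.5,"dz":105,"wx":0,"wy":0,"wz":-0.04,"gripper":0},{"dx":120,"dy":-145.5,"dz":130,"wx":0,"wy":0,"wz":-0.04,"gripper":0},{"dx":120,"dy":-145.5,"dz":147,"wx":0,"wy":0,"wz":-0.04,"gripper":0},{"dx":120,"dy":-145.5,"dz":152,"wx":0,"wy":0,"wz":-0.04,"gripper":0}]}}

```text
t: 4.3
ee_pos: [517.9, -270.3, 149.9]
tcp_rot: [-179.9, 0.1, 14.2]
wrist_force: [0.3, 0.5, -0.5]
grip_width: 92.8
```

Run:
```python
from h import *
s,e,r=tool();print(e,s["tcp_rot"],s["wrist_force"])
im=env.get_image("wrist")[:,:,::-1];cv2.imwrite("pics/w4.png",im)
```

```text
[ 517.92604433 -270.29668007  149.90947866] [-1.79900527e+02  6.02811659e-02  1.42294909e+01] [ 0.31734248  0.47761824 -0.46100629]
```

View pics/w4.png

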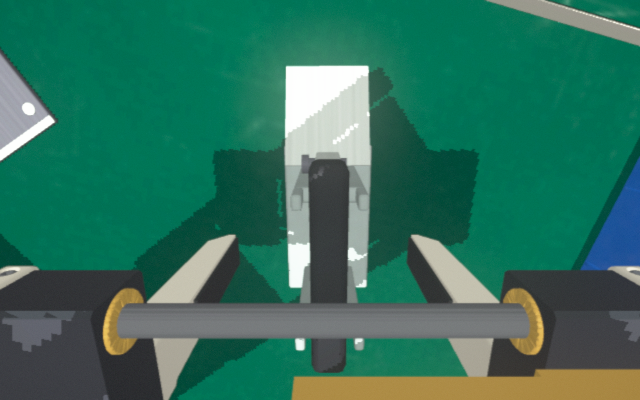

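The wrist view shows the handle centred at column 329, about 2.6 mm toward tool +y. Its front end at row 160 puts the lifter origin at tool x ≈ 0. The blade edge is at row 66. I'll shift sideways, grip, and lift.

Emit:
{"fn": "move_arm", "kwargs": {"increments": [{"dx":0,"dy":2.6,"dz":0,"wx":0,"wy":0,"wz":0,"gripper":0.4},{"dx":0,"dy":2.6,"dz":0,"wx":0,"wy":0,"wz":0,"gripper":0.7},{"dx":0,"dy":2.6,"dz":0,"wx":0,"wy":0,"wz":0,"gripper":1},{"dx":0,"dy":2.6,"dz":0,"wx":0,"wy":0,"wz":0,"gripper":1},{"dx":0,"dy":2.6,"dz":0,"wx":0,"wy":0,"wz":0,"gripper":1},{"dx":0,"dy":2.6,"dz":0,"wx":0,"wy":0,"wz":0,"gripper":1},{"dx":0,"dy":2.6,"dz":0,"wx":0,"wy":0,"wz":0,"gripper":1},{"dx":0,"dy":2.6,"dz":0,"wx":0,"wy":0,"wz":0,"gripper":1}], "newtons": 45}}

```text
t: 5.35
ee_pos: [518.8, -274.1, 150.7]
tcp_rot: [-180.0, 0.0, 14.1]
wrist_force: [0.1, -0.7, 1.0]
grip_width: 17.7
```

Emit:
{"fn": "move_arm", "kwargs": {"increments": [{"dx":0,"dy":0,"dz":-20,"wx":0,"wy":0,"wz":0,"gripper":1},{"dx":0,"dy":0,"dz":-50,"wx":0,"wy":0,"wz":0,"gripper":1},{"dx":0,"dy":-15,"dz":-70,"wx":0,"wy":0,"wz":-0.05,"gripper":1},{"dx":-2,"dy":-60,"dz":-70,"wx":0,"wy":0,"wz":-0.18,"gripper":1},{"dx":-4,"dy":-110,"dz":-70,"wx":0,"wy":0,"wz":-0.32,"gripper":1},{"dx":-5,"dy":-160,"dz":-60,"wx":0,"wy":0,"wz":-0.45,"gripper":1},{"dx":-6.4,"dy":-200,"dz":-40,"wx":0,"wy":0,"wz":-0.546,"gripper":1},{"dx":-6.4,"dy":-211.5,"dz":-20,"wx":0,"wy":0,"wz":-0.546,"gripper":1}]}}

```text
t: 6.35
ee_pos: [459.0, -67.5, 170.3]
tcp_rot: [-179.9, 0.0, 45.7]
wrist_force: [0.2, -0.4, -1.9]
grip_width: 17.7
```

Run:
```python
from h import *
env.get_image("wrist");env.get_image("wrist")
s,e,r=tool();print(e,s["tcp_rot"],s["wrist_force"],s["wrist_torque"])
im=env.get_image("wrist")[:,:,::-1];cv2.imwrite("pics/w5.png",im)
O=np.array([612,82.5,0]);X=np.array([np.cos(np.radians(45.4)),np.sin(np.radians(45.4)),0]);Y=np.array([-X[1],X[0],0])
print("block xy",(e-O)@X,(e-O)@Y)
```

```text
[458.42146481 -68.00790483 169.0805815 ] [-1.79710606e+02  1.00085196e-01  4.56495687e+01] [-0.21126017 -0.57813992 -1.51217344] [-0.06855323  0.11292459  0.00948483]
block xy -215.00118572869943 3.6723322840492267
```

View pics/w5.png

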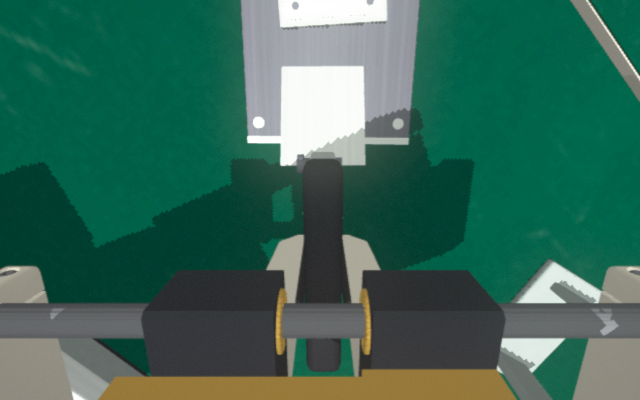

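The view shows the blade centred at column 323 and the deck at about 329, so it needs to go ~4 mm toward tool +y. The plate's near edge is clear ahead. I'll descend to just above the deck first.

Emit:
{"fn": "move_arm", "kwargs": {"increments": [{"dx":0,"dy":2,"dz":8,"wx":0,"wy":0,"wz":0,"gripper":1},{"dx":0,"dy":4,"dz":18,"wx":0,"wy":0,"wz":0,"gripper":1},{"dx":0,"dy":4,"dz":25,"wx":0,"wy":0,"wz":0,"gripper":1},{"dx":0,"dy":4,"dz":28,"wx":0,"wy":0,"wz":0,"gripper":1},{"dx":0,"dy":4,"dz":29,"wx":0,"wy":0,"wz":0,"gripper":1},{"dx":0,"dy":4,"dz":30,"wx":0,"wy":0,"wz":0,"gripper":1},{"dx":0,"dy":4,"dz":31,"wx":0,"wy":0,"wz":0,"gripper":1},{"dx":0,"dy":4,"dz":32,"wx":0,"wy":0,"wz":0,"gripper":1}]}}

```text
t: 7.5
ee_pos: [463.9, -73.6, 138.9]
tcp_rot: [180.0, 0.0, 45.4]
wrist_force: [-0.9, -1.5, 2.0]
grip_width: 17.7
```

```bash
cat >> h.py <<'E'
O=np.array([612,82.5,0]);X=np.array([np.cos(np.radians(45.4)),np.sin(np.radians(45.4)),0]);Y=np.array([-X[1],X[0],0])
def rep(n=3):
    F=[];E=[];Q=[]
    for i in range(n):
        im=env.get_image("wrist");s,e,r=tool();F.append(s["wrist_force"]);E.append(e);Q.append(s["tcp_rot"])
    f=np.mean(F,0);e=np.mean(E,0);q=R.from_euler("xyz",Q,degrees=True).mean()
    x=q.apply([1,0,0]);print("t",s["t"],"block xyz",((e-O)@X).round(1),((e-O)@Y).round(1),e[2].round(1),"F xyz",(f@X).round(2),(f@Y).round(2),f[2].round(2),"std",np.std(F,0).round(2),"pitch",np.degrees(np.arcsin(x[2])).round(2),"yaw",np.degrees(np.arctan2(x[1],x[0])).round(2),"grip",s["grip_width"].round(1))
    return im
E
python3 -c "
from h import *
rep(3)"
```

```text
Traceback (most recent call last):
  File "h.py", line 17, in rep
    x=q.apply([1,0,0]);print("t",s["t"],"block xyz",((e-O)@X).round(1),((e-O)@Y).round(1),e[2].round(1),"F xyz",(f@X).round(2),(f@Y).round(2),f[2].round(2),"std",np.std(F,0).round(2),"pitch",np.degrees(np.arcsin(x[2])).round(2),"yaw",np.degrees(np.arctan2(x[1],x[0])).round(2),"grip",s["grip_width"].round(1))
                                                                                                                                                                                                                                                                                            ^^^^^^^^^^^^^^^^^^^^^
AttributeError: 'float' object has no attribute 'round'
```

```bash
sed -i 's/s\["grip_width"\].round(1)/round(s["grip_width"],1)/' h.py
python3 -c "
from h import *
rep(3)"
```

```text
t 7.8 block xyz -215.1 -4.2 138.9 F xyz -0.86 0.14 0.87 std [0.25 0.54 0.45] pitch 0.0 yaw 45.43 grip 17.6
```

Emit:
{"fn": "move_arm", "kwargs": {"increments": [{"dx":0,"dy":0,"dz":-3,"wx":0,"wy":0,"wz":0,"gripper":1},{"dx":0,"dy":-2,"dz":-6,"wx":0,"wy":0,"wz":0,"gripper":1},{"dx":0,"dy":-4,"dz":-6,"wx":0,"wy":0,"wz":0,"gripper":1},{"dx":0,"dy":-4,"dz":-6,"wx":0,"wy":0,"wz":0,"gripper":1},{"dx":0,"dy":-4,"dz":-6,"wx":0,"wy":0,"wz":0,"gripper":1},{"dx":0,"dy":-4,"dz":-6,"wx":0,"wy":0,"wz":0,"gripper":1},{"dx":0,"dy":-4,"dz":-6,"wx":0,"wy":0,"wz":0,"gripper":1},{"dx":0,"dy":-4,"dz":-6,"wx":0,"wy":0,"wz":0,"gripper":1}]}}

```text
t: 8.8
ee_pos: [461.0, -70.7, 144.7]
tcp_rot: [-180.0, -0.0, 45.4]
wrist_force: [-0.6, 0.2, -1.1]
grip_width: 17.6
```

```bash
python3 -c "
from h import *
im=rep(4);cv2.imwrite('pics/w6.png',im[:,:,::-1])
"
```

```text
t 9.0 block xyz -215.1 -0.1 144.7 F xyz -0.16 0.01 -1.18 std [0.19 0.25 0.5 ] pitch -0.0 yaw 45.42 grip 17.9
```

View pics/w6.png

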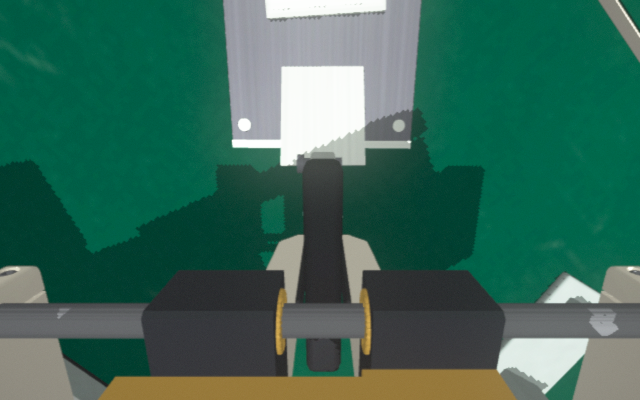

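The view shows the blade centred on the deck and free (Fz ≈ −1.2 N). The edge at row 66 fits an edge about 70 mm below the handle, which agrees with the deck contact I felt at TCP z ≈ 139. So the blade slopes about 25°. I'll pitch the nose up 8° and touch down again.

```bash
cat >> h.py <<'E'
TX,TZ=101.5,135.
def tcp(x,z,p):
    p=np.radians(p);return np.array([x-TX*np.cos(p)-TZ*np.sin(p),z-TX*np.sin(p)+TZ*np.cos(p)])
def tip(X_,Z_,p):
    p=np.radians(p);return np.array([X_+TX*np.cos(p)+TZ*np.sin(p),Z_+TX*np.sin(p)-TZ*np.cos(p)])
def rows(cur,path):
    p0=np.radians(cur[2]);c=tcp(*cur)
    for x,z,p in path:
        d=tcp(x,z,p)-c;print(dict(dx=round(d@[np.cos(p0),np.sin(p0)],1),dz=round(d@[np.sin(p0),-np.cos(p0)],1),wy=round(np.radians(p)-p0,3)))
E
python3 -c "
from h import *
c=tuple(tip(-215.1,144.7,0))+(0,);print(c)
rows(c,[(-112,10,3),(-109,9,6),(-106,8,8),(-105,7,8),(-105,6,8),(-105,5,8),(-105,4.5,8),(-105,4.5,8)])"
```

```text
(np.float64(-113.6), np.float64(9.699999999999989), 0)
{'dx': np.float64(-5.3), 'dz': np.float64(5.2), 'wy': np.float64(0.052)}
{'dx': np.float64(-9.0), 'dz': np.float64(12.0), 'wy': np.float64(0.105)}
{'dx': np.float64(-10.2), 'dz': np.float64(17.1), 'wy': np.float64(0.14)}
{'dx': np.float64(-9.2), 'dz': np.float64(18.1), 'wy': np.float64(0.14)}
{'dx': np.float64(-9.2), 'dz': np.float64(19.1), 'wy': np.float64(0.14)}
{'dx': np.float64(-9.2), 'dz': np.float64(20.1), 'wy': np.float64(0.14)}
{'dx': np.float64(-9.2), 'dz': np.float64(20.6), 'wy': np.float64(0.14)}
{'dx': np.float64(-9.2), 'dz': np.float64(20.6), 'wy': np.float64(0.14)}
```

Emit:
{"fn": "move_arm", "kwargs": {"increments": [{"dx":-5.3,"dy":0,"dz":5.2,"wx":0,"wy":0.052,"wz":0,"gripper":1},{"dx":-9,"dy":0,"dz":12,"wx":0,"wy":0.105,"wz":0,"gripper":1},{"dx":-10.2,"dy":0,"dz":17,"wx":0,"wy":0.14,"wz":0,"gripper":1},{"dx":-9.2,"dy":0,"dz":18,"wx":0,"wy":0.14,"wz":0,"gripper":1},{"dx":-9.2,"dy":0,"dz":19,"wx":0,"wy":0.14,"wz":0,"gripper":1},{"dx":-9.2,"dy":0,"dz":20,"wx":0,"wy":0.14,"wz":0,"gripper":1},{"dx":-9.2,"dy":0,"dz":20.5,"wx":0,"wy":0.14,"wz":0,"gripper":1},{"dx":-9.2,"dy":0,"dz":20.5,"wx":0,"wy":0.14,"wz":0,"gripper":1}]}}

```text
t: 10.0
ee_pos: [454.6, -77.1, 124.3]
tcp_rot: [180.0, -8.0, 45.4]
wrist_force: [-0.6, -0.1, -1.6]
grip_width: 18.0
```

```bash
python3 -c "
from h import *
im=rep(5)
"
```

```text
t 10.25 block xyz -224.3 -0.0 124.3 F xyz -0.28 0.01 -1.28 std [0.17 0.72 0.35] pitch 8.02 yaw 45.43 grip 17.8
```

Emit:
{"fn": "move_arm", "kwargs": {"increments": [{"dx":0,"dy":0,"dz":0.2,"wx":0,"wy":0,"wz":0,"gripper":1},{"dx":-0.1,"dy":0,"dz":0.4,"wx":0,"wy":0,"wz":0,"gripper":1},{"dx":-0.1,"dy":0,"dz":0.6,"wx":0,"wy":0,"wz":0,"gripper":1},{"dx":-0.1,"dy":0,"dz":0.8,"wx":0,"wy":0,"wz":0,"gripper":1},{"dx":-0.15,"dy":0,"dz":1.0,"wx":0,"wy":0,"wz":0,"gripper":1},{"dx":-0.15,"dy":0,"dz":1.2,"wx":0,"wy":0,"wz":0,"gripper":1},{"dx":-0.2,"dy":0,"dz":1.3,"wx":0,"wy":0,"wz":0,"gripper":1},{"dx":-0.2,"dy":0,"dz":1.3,"wx":0,"wy":0,"wz":0,"gripper":1}]}}

```text
t: 11.25
ee_pos: [454.6, -77.4, 123.1]
tcp_rot: [180.0, -8.0, 45.4]
wrist_force: [-2.3, -2.2, 3.5]
grip_width: 17.7
```

```bash
python3 -c "
from h import *
im=rep(5)
"
```

```text
t 11.5 block xyz -224.4 -0.2 123.0 F xyz -3.22 0.34 3.86 std [0.51 0.46 0.51] pitch 8.02 yaw 45.42 grip 17.7
```

Emit:
{"fn": "move_arm", "kwargs": {"increments": [{"dx":0.1,"dy":0,"dz":-0.7,"wx":0,"wy":0,"wz":0,"gripper":1},{"dx":2,"dy":0,"dz":-0.4,"wx":0,"wy":0,"wz":0,"gripper":1},{"dx":6,"dy":0,"dz":0.15,"wx":0,"wy":0,"wz":0,"gripper":1},{"dx":10,"dy":0,"dz":0.7,"wx":0,"wy":0,"wz":0,"gripper":1},{"dx":14,"dy":0,"dz":1.25,"wx":0,"wy":0,"wz":0,"gripper":1},{"dx":18,"dy":0,"dz":1.8,"wx":0,"wy":0,"wz":0,"gripper":1},{"dx":21,"dy":0,"dz":2.25,"wx":0,"wy":0,"wz":0,"gripper":1},{"dx":22,"dy":0,"dz":2.4,"wx":0,"wy":0,"wz":0,"gripper":1}]}}

```text
t: 12.5
ee_pos: [470.0, -61.4, 123.6]
tcp_rot: [-180.0, -8.0, 45.4]
wrist_force: [-2.2, -1.8, 2.5]
grip_width: 17.6
```

```bash
python3 -c "
from h import *
im=rep(4);cv2.imwrite('pics/w7.png',im[:,:,::-1])
"
```

```text
t 12.7 block xyz -202.2 0.1 123.6 F xyz -1.28 0.24 1.18 std [0.66 0.67 0.49] pitch 8.02 yaw 45.43 grip 17.6
```

View pics/w7.png

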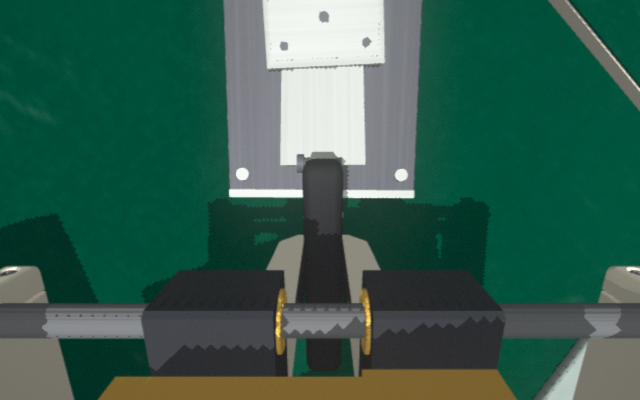

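The view shows the edge at row 66 meeting the plate's near edge at rows 66–69, square and centred. The load is light (about 2.5 N), so I'll keep pushing.

Emit:
{"fn": "move_arm", "kwargs": {"increments": [{"dx":2,"dy":0,"dz":0.2,"wx":0,"wy":0,"wz":0,"gripper":1},{"dx":5,"dy":0,"dz":0.6,"wx":0,"wy":0,"wz":0,"gripper":1},{"dx":8,"dy":0,"dz":1.0,"wx":0,"wy":0,"wz":0,"gripper":1},{"dx":11,"dy":0,"dz":1.45,"wx":0,"wy":0,"wz":0,"gripper":1},{"dx":14,"dy":0,"dz":1.85,"wx":0,"wy":0,"wz":0,"gripper":1},{"dx":17,"dy":0,"dz":2.3,"wx":0,"wy":0,"wz":0,"gripper":1},{"dx":20,"dy":0,"dz":2.7,"wx":0,"wy":0,"wz":0,"gripper":1},{"dx":22,"dy":0,"dz":3.0,"wx":0,"wy":0,"wz":0,"gripper":1}]}}

```text
t: 13.7
ee_pos: [485.7, -45.6, 123.7]
tcp_rot: [-180.0, -8.0, 45.4]
wrist_force: [-1.6, -2.4, 2.4]
grip_width: 17.7
```

```bash
python3 -c "
from h import *
im=rep(4);cv2.imwrite('pics/w8.png',im[:,:,::-1])
im=cv2.cvtColor(im,cv2.COLOR_RGB2GRAY).astype(int)
for c in (300,323,345,372):print(c,im[40:115:2,c].tolist())
"
```

```text
t 13.9 block xyz -179.7 -0.0 123.7 F xyz -1.01 0.22 0.27 std [0.67 0.4  0.33] pitch 8.04 yaw 45.42 grip 17.6
300 [244, 242, 239, 240, 241, 241, 242, 243, 243, 245, 245, 244, 242, 240, 243, 239, 239, 233, 234, 176, 185, 235, 236, 235, 236, 236, 237, 237, 236, 238, 238, 237, 237, 237, 237, 237, 237, 237]
323 [244, 242, 239, 240, 242, 241, 243, 244, 243, 245, 245, 245, 242, 241, 242, 240, 239, 234, 234, 183, 176, 236, 235, 235, 235, 235, 235, 235, 235, 235, 234, 235, 234, 235, 234, 234, 235, 234]
345 [244, 241, 239, 240, 241, 242, 243, 243, 243, 245, 244, 245, 243, 241, 241, 240, 238, 234, 232, 164, 189, 237, 237, 237, 237, 237, 237, 238, 238, 239, 239, 239, 238, 238, 238, 239, 239, 238]
372 [241, 240, 238, 238, 240, 241, 241, 242, 240, 243, 242, 243, 242, 240, 241, 241, 239, 233, 232, 211, 102, 114, 130, 131, 130, 130, 131, 130, 131, 129, 129, 131, 130, 129, 129, 131, 130, 130]
```

Emit:
{"fn": "move_arm", "kwargs": {"increments": [{"dx":2,"dy":0,"dz":0.2,"wx":0,"wy":0,"wz":0,"gripper":1},{"dx":5,"dy":0,"dz":0.6,"wx":0,"wy":0,"wz":0,"gripper":1},{"dx":8,"dy":0,"dz":1.0,"wx":0,"wy":0,"wz":0,"gripper":1},{"dx":10,"dy":0,"dz":1.3,"wx":0,"wy":0,"wz":0,"gripper":1},{"dx":12,"dy":0,"dz":1.6,"wx":0,"wy":0,"wz":0,"gripper":1},{"dx":13,"dy":0,"dz":1.75,"wx":0,"wy":0,"wz":0,"gripper":1},{"dx":14,"dy":0,"dz":1.9,"wx":0,"wy":0,"wz":0,"gripper":1},{"dx":14,"dy":0,"dz":1.9,"wx":0,"wy":0,"wz":0,"gripper":1}]}}

```text
t: 14.9
ee_pos: [495.6, -35.5, 123.8]
tcp_rot: [-180.0, -8.0, 45.4]
wrist_force: [-1.2, -1.8, 0.7]
grip_width: 17.4
```

```bash
python3 -c "
from h import *
im=rep(4);cv2.imwrite('pics/w9.png',im[:,:,::-1])
im=cv2.cvtColor(im,cv2.COLOR_RGB2GRAY).astype(int)
for c in (275,300,323,345,372):
  v=im[60:150,c];k=np.abs(np.diff(v)).argsort()[-3:]+60;print(c,sorted(k.tolist()))
"
```

```text
t 15.1 block xyz -165.8 0.0 123.8 F xyz -1.22 -0.16 0.63 std [0.32 0.55 0.52] pitch 8.03 yaw 45.42 grip 17.8
275 [100, 101, 104]
300 [100, 102, 103]
323 [100, 102, 103]
345 [100, 102, 103]
372 [100, 101, 102]
```

The blade is about 23 mm under the plate, the plate is square against the step, and the forces are about 1 N. Next I'll compute the flip.

```bash
python3 -c "
from h import *
c=(*tip(-165.8,123.8,8.03),8.03);print(c)
P=[(-45,13,11.5),(-43.5,24,15.5),(-39,33.5,19.5),(-32,41,23.5),(-23,46,27),(-12,48,30),(-1,49,32),(9,50,33)]
P=[(x-0.5,z+c[1]-4,p) for x,z,p in P]
rows(c,P);print()
rows(P[-1],[(18,52,33),(20,54,33),(10,60,28),(-10,75,20),(-40,95,10),(-60,110,0)])
"
```

```text
(np.float64(-46.43683721724952), np.float64(4.302362489886008), 8.03)
{'dx': np.float64(-5.8), 'dz': np.float64(-2.4), 'wy': np.float64(0.061)}
{'dx': np.float64(-11.5), 'dz': np.float64(-5.1), 'wy': np.float64(0.13)}
{'dx': np.float64(-13.8), 'dz': np.float64(-5.4), 'wy': np.float64(0.2)}
{'dx': np.float64(-13.4), 'dz': np.float64(-2.7), 'wy': np.float64(0.27)}
{'dx': np.float64(-9.8), 'dz': np.float64(1.9), 'wy': np.float64(0.331)}
{'dx': np.float64(-3.4), 'dz': np.float64(8.9), 'wy': np.float64(0.383)}
{'dx': np.float64(4.7), 'dz': np.float64(14.6), 'wy': np.float64(0.418)}
{'dx': np.float64(13.3), 'dz': np.float64(17.6), 'wy': np.float64(0.436)}

{'dx': np.float64(8.9), 'dz': np.float64(3.8), 'wy': np.float64(0.0)}
{'dx': np.float64(11.7), 'dz': np.float64(3.2), 'wy': np.float64(0.0)}
{'dx': np.float64(18.7), 'dz': np.float64(-15.6), 'wy': np.float64(-0.087)}
{'dx': np.float64(30.9), 'dz': np.float64(-50.2), 'wy': np.float64(-0.227)}
{'dx': np.float64(44.5), 'dz': np.float64(-92.8), 'wy': np.float64(-0.401)}
{'dx': np.float64(65.0), 'dz': np.float64(-120.9), 'wy': np.float64(-0.576)}
```

Emit:
{"fn": "move_arm", "kwargs": {"increments": [{"dx":-5.8,"dy":0,"dz":-2.4,"wx":0,"wy":0.061,"wz":0,"gripper":1},{"dx":-11.5,"dy":0,"dz":-5.1,"wx":0,"wy":0.13,"wz":0,"gripper":1},{"dx":-13.8,"dy":0,"dz":-5.4,"wx":0,"wy":0.2,"wz":0,"gripper":1},{"dx":-13.4,"dy":0,"dz":-2.7,"wx":0,"wy":0.27,"wz":0,"gripper":1},{"dx":-9.8,"dy":0,"dz":1.9,"wx":0,"wy":0.331,"wz":0,"gripper":1},{"dx":-3.4,"dy":0,"dz":8.9,"wx":0,"wy":0.383,"wz":0,"gripper":1},{"dx":4.7,"dy":0,"dz":14.6,"wx":0,"wy":0.418,"wz":0,"gripper":1},{"dx":13.3,"dy":0,"dz":17.6,"wx":0,"wy":0.436,"wz":0,"gripper":1}]}}

```text
t: 16.1
ee_pos: [506.6, -24.5, 107.8]
tcp_rot: [-180.0, -33.0, 45.3]
wrist_force: [0.4, -0.4, -1.4]
grip_width: 18.0
```

```bash
python3 -c "
from h import *
im=rep(3);s,e,r=tool();x=r.apply([1,0,0]);print(tip((e-O)@X,e[2],np.degrees(np.arcsin(x[2]))))
t=env.get_image('top');s=env.get_image('scene')
cv2.imwrite('pics/t10.png',t[:,:,::-1]);cv2.imwrite('pics/s10.png',s[:,:,::-1])
A=cv2.resize(s[170:250,250:380],None,fx=4,fy=4);cv2.imwrite('pics/s10c.png',A[:,:,::-1])
# plate-coloured / ring pixels in the scene view
cs=env.calibration('scene')
for n,b in (('lower',-40),('upper',30)):
    q=O+b*X+[0,0,15];u=proj(cs,q).round().astype(int);print(n,u,s[u[1]-1:u[1]+2,u[0]-1:u[0]+2].mean((0,1)))
    for dy in range(-48,49,8):
        u=proj(cs,O+b*X+dy*Y+[0,0,15]).round().astype(int);print(s[u[1],u[0]].tolist(),end=' ')
    print()
"
```

```text
t 16.25 block xyz -149.8 0.1 107.9 F xyz -0.09 0.19 -0.88 std [0.1  0.78 0.34] pitch 33.02 yaw 45.41 grip 17.8
[ 8.60482707 50.08259454]
lower [318 214] [203.11111111 207.22222222 198.        ]
[103, 103, 106] [106, 106, 110] [69, 70, 71] [68, 68, 71] [68, 68, 69] [113, 116, 113] [204, 207, 198] [203, 206, 198] [199, 203, 195] [199, 204, 194] [200, 205, 196] [197, 203, 194] [99, 100, 106] 
upper [341 215] [203.22222222 206.44444444 196.66666667]
[73, 71, 69] [68, 66, 65] [194, 198, 190] [213, 216, 208] [110, 111, 107] [200, 205, 196] [208, 212, 201] [208, 213, 203] [200, 203, 193] [171, 174, 167] [197, 201, 193] [75, 76, 73] [155, 158, 153]
```

```bash
python3 -c "
from h import *
rows((8.6,50.1,33.02),[(2,54,32),(-12,60,29),(-32,70,24),(-55,85,19),(-80,100,13),(-102,112,7),(-115,122,2),(-118,125,0)])
"
```

```text
{'dx': np.float64(-1.0), 'dz': np.float64(-8.7), 'wy': np.float64(-0.018)}
{'dx': np.float64(-2.2), 'dz': np.float64(-26.3), 'wy': np.float64(-0.07)}
{'dx': np.float64(-0.8), 'dz': np.float64(-53.1), 'wy': np.float64(-0.157)}
{'dx': np.float64(1.4), 'dz': np.float64(-84.5), 'wy': np.float64(-0.245)}
{'dx': np.float64(5.3), 'dz': np.float64(-116.7), 'wy': np.float64(-0.349)}
{'dx': np.float64(10.5), 'dz': np.float64(-143.0), 'wy': np.float64(-0.454)}
{'dx': np.float64(19.6), 'dz': np.float64(-160.6), 'wy': np.float64(-0.541)}
{'dx': np.float64(24.6), 'dz': np.float64(-165.3), 'wy': np.float64(-0.576)}
```

Emit:
{"fn": "move_arm", "kwargs": {"increments": [{"dx":-1,"dy":0,"dz":-8.7,"wx":0,"wy":-0.018,"wz":0,"gripper":1},{"dx":-2.2,"dy":0,"dz":-26,"wx":0,"wy":-0.07,"wz":0,"gripper":1},{"dx":-0.8,"dy":0,"dz":-53,"wx":0,"wy":-0.157,"wz":0,"gripper":1},{"dx":1.4,"dy":0,"dz":-84.5,"wx":0,"wy":-0.245,"wz":0,"gripper":1},{"dx":5.3,"dy":0,"dz":-116.5,"wx":0,"wy":-0.349,"wz":0,"gripper":1},{"dx":10.5,"dy":0,"dz":-143,"wx":0,"wy":-0.454,"wz":0,"gripper":1},{"dx":19.6,"dy":0,"dz":-160.5,"wx":0,"wy":-0.541,"wz":0,"gripper":1},{"dx":24.6,"dy":0,"dz":-165.3,"wx":0,"wy":-0.576,"wz":0,"gripper":1}]}}

```text
t: 17.35
ee_pos: [458.3, -73.9, 262.3]
tcp_rot: [179.8, 0.1, 45.4]
wrist_force: [0.7, 0.3, -1.8]
grip_width: 17.5
```

```bash
python3 -c "
from h import *
im=rep(3)
t=env.get_image('top');s=env.get_image('scene')
A=cv2.resize(s[180:250,260:380],(720,420),interpolation=cv2.INTER_CUBIC);B=cv2.resize(t[140:250,280:430],(720,528)[:2],interpolation=cv2.INTER_CUBIC)
A=cv2.resize(A,(400,233));B=cv2.resize(B,(400,293))
C=cv2.resize(s[180:250,310:380],(399,399),interpolation=cv2.INTER_CUBIC)
cv2.imwrite('pics/chk.png',np.hstack([np.vstack([A,B]),np.pad(C,((0,127),(0,0),(0,0)))])[:,:,::-1])
s_,e,r=tool()
seat=np.array([518.6,-273.6,150.4]);print(e,s_['tcp_rot'],r.inv().apply(seat-e))
"
```

```text
t 17.5 block xyz -219.0 -0.2 261.5 F xyz 0.24 -0.61 -1.38 std [0.51 0.54 0.39] pitch -0.0 yaw 45.48 grip 17.7
[457.33883864 -73.74668355 259.85114986] [-1.79953907e+02 -1.56792737e-02  4.54229866e+01] [-99.38979356 183.99528015 109.2759718 ]
```

View pics/chk.png

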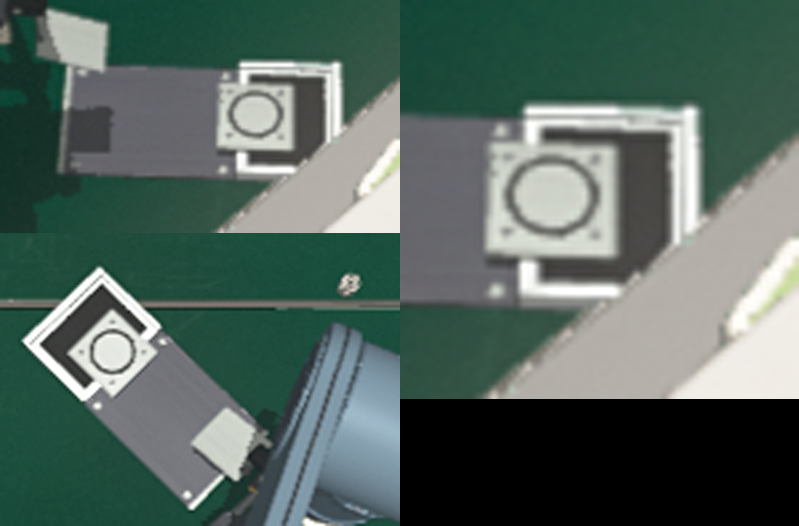

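The check picture shows the plate on the upper deck with its ring up. The ring centre is at scene (336.5,213.9) and top (322,184.3). I'll measure how far it is behind the step.

```bash
python3 -c "
from h import *
cs,ct=env.calibration('scene'),env.calibration('top')
t=env.get_image('top');s=env.get_image('scene')
for n,c,im,p in (('scene',cs,s,(336.5,213.9)),('top',ct,t,(321.6,183.9))):
    q=ray(c,p,22);print(n,q,(q-O)@X,(q-O)@Y)
# bright-plate+ring: plate contour in the top picture (against the black pad and grey deck)
g=t[160:210,295:350].astype(int).min(2)
def corner(c,pts,z,off,k):
    for p in pts:
        q=ray(c,(off[0]+(p[0]+.5)/k-.5,off[1]+(p[1]+.5)/k-.5),z);print(np.round([(q-O)@X,(q-O)@Y],1))
k=399/70
print('scene plate corners');corner(cs,[(490,142),(617,147),(617,257),(486,255)] and [(90,142),(217,147),(217,257),(86,255)],20,(310,180),k)
print('scene step');corner(cs,[(122,106),(122,298)],12,(310,180),k)
print('top plate corners');corner(ct,[(112,310-233),(157,353-233),(116,396-233),(69,351-233)],20,(280,140),2.667)
print('top step');corner(ct,[(160,328-233),(87,402-233)],12,(280,140),2.667)
"
```

```text
scene [624.40345229  94.45400225  22.        ] 17.22068285459995 -0.4380419163677803
top [626.03711442  93.29480625  22.        ] 17.542385955425008 -2.4151849103222123
scene plate corners
[-18.2  34.2]
[52.  33.2]
[ 52.  -36.7]
[-18.6 -37.8]
scene step
[-0.9 63.5]
[  1.4 -59.2]
top plate corners
[ 50.4 -35.7]
[-19.  -35.9]
[-20.8  29.6]
[51.2 30.4]
top step
[ -0.4 -59.9]
[-1.9 55.8]
```

The two views put the plate centre about 17 mm behind the step. That is inside 15–60 mm but with little margin. I'll nudge the plate ~10 mm further in with the blade edge against its near side face (z ≈ 17).

```bash
python3 -c "
from h import *
rep(2)
c=(*tip(-219.2,260,0),0);print(c)
rows(c,[(-112,105,5),(-104,85,10),(-90,60,15),(-75,40,15),(-60,25,15),(-48,18,15),(-45,17,15),(-45,17,15)])
"
```

```text
t 17.8 block xyz -220.1 0.1 259.8 F xyz 0.24 0.44 -1.63 std [0.19 0.41 0.11] pitch -0.01 yaw 45.38 grip 17.5
(np.float64(-117.69999999999999), np.float64(125.0), 0)
{'dx': np.float64(-5.7), 'dz': np.float64(29.4), 'wy': np.float64(0.087)}
{'dx': np.float64(-8.2), 'dz': np.float64(59.7), 'wy': np.float64(0.175)}
{'dx': np.float64(-3.8), 'dz': np.float64(95.9), 'wy': np.float64(0.262)}
{'dx': np.float64(11.2), 'dz': np.float64(115.9), 'wy': np.float64(0.262)}
{'dx': np.float64(26.2), 'dz': np.float64(130.9), 'wy': np.float64(0.262)}
{'dx': np.float64(38.2), 'dz': np.float64(137.9), 'wy': np.float64(0.262)}
{'dx': np.float64(41.2), 'dz': np.float64(138.9), 'wy': np.float64(0.262)}
{'dx': np.float64(41.2), 'dz': np.float64(138.9), 'wy': np.float64(0.262)}
```

Emit:
{"fn": "move_arm", "kwargs": {"increments": [{"dx":-5.7,"dy":0,"dz":29.4,"wx":0,"wy":0.087,"wz":0,"gripper":1},{"dx":-8.2,"dy":0,"dz":59.7,"wx":0,"wy":0.175,"wz":0,"gripper":1},{"dx":-3.8,"dy":0,"dz":95.9,"wx":0,"wy":0.262,"wz":0,"gripper":1},{"dx":11.2,"dy":0,"dz":115.9,"wx":0,"wy":0.262,"wz":0,"gripper":1},{"dx":26,"dy":0,"dz":130,"wx":0,"wy":0.262,"wz":0,"gripper":1},{"dx":37,"dy":0,"dz":137,"wx":0,"wy":0.262,"wz":0,"gripper":1},{"dx":41,"dy":0,"dz":138.8,"wx":0,"wy":0.262,"wz":0,"gripper":1},{"dx":41,"dy":0,"dz":138.8,"wx":0,"wy":0.262,"wz":0,"gripper":1}]}}

```text
t: 18.8
ee_pos: [486.8, -44.7, 121.8]
tcp_rot: [180.0, -15.0, 45.5]
wrist_force: [-0.6, 0.4, -1.2]
grip_width: 17.7
```

```bash
python3 -c "
from h import *
rep(3);s,e,r=tool();x=r.apply([1,0,0]);p=np.degrees(np.arcsin(x[2]));c=(*tip((e-O)@X,e[2],p),p);print(c)
rows(c,[(-34,17,15),(-26,17,15),(-20,17,15),(-15,17,15),(-11,17,15),(-8,17,15),(-8,17,15),(-18,17,15)])
"
```

```text
t 18.95 block xyz -178.7 -0.3 121.9 F xyz -0.03 0.59 -1.84 std [0.49 0.22 0.14] pitch 15.02 yaw 45.45 grip 18.1
(np.float64(-45.759395936835794), np.float64(17.913566239146604), np.float64(15.024082093084582))
{'dx': np.float64(11.2), 'dz': np.float64(3.9), 'wy': np.float64(-0.0)}
{'dx': np.float64(18.9), 'dz': np.float64(6.0), 'wy': np.float64(-0.0)}
{'dx': np.float64(24.7), 'dz': np.float64(7.5), 'wy': np.float64(-0.0)}
{'dx': np.float64(29.5), 'dz': np.float64(8.8), 'wy': np.float64(-0.0)}
{'dx': np.float64(33.4), 'dz': np.float64(9.9), 'wy': np.float64(-0.0)}
{'dx': np.float64(36.3), 'dz': np.float64(10.6), 'wy': np.float64(-0.0)}
{'dx': np.float64(36.3), 'dz': np.float64(10.6), 'wy': np.float64(-0.0)}
{'dx': np.float64(26.6), 'dz': np.float64(8.0), 'wy': np.float64(-0.0)}
```

Emit:
{"fn": "move_arm", "kwargs": {"increments": [{"dx":11,"dy":0,"dz":4.9,"wx":0,"wy":0,"wz":0,"gripper":1},{"dx":18.7,"dy":0,"dz":7,"wx":0,"wy":0,"wz":0,"gripper":1},{"dx":24.5,"dy":0,"dz":8.5,"wx":0,"wy":0,"wz":0,"gripper":1},{"dx":29.3,"dy":0,"dz":9.8,"wx":0,"wy":0,"wz":0,"gripper":1},{"dx":33,"dy":0,"dz":10.8,"wx":0,"wy":0,"wz":0,"gripper":1},{"dx":36,"dy":0,"dz":11.6,"wx":0,"wy":0,"wz":0,"gripper":1},{"dx":36,"dy":0,"dz":11.6,"wx":0,"wy":0,"wz":0,"gripper":1},{"dx":27,"dy":0,"dz":9,"wx":0,"wy":0,"wz":0,"gripper":1}]}}

```text
t: 19.95
ee_pos: [506.5, -24.5, 119.8]
tcp_rot: [180.0, -15.0, 45.5]
wrist_force: [-0.2, -0.2, -1.8]
grip_width: 17.6
```

```bash
python3 -c "
from h import *
rep(2);s,e,r=tool();x=r.apply([1,0,0]);p=np.degrees(np.arcsin(x[2]));c=(*tip((e-O)@X,e[2],p),p);print(c)
# back out: up and away, level
rows(c,[(-28,20,15),(-45,35,15),(-65,60,13),(-85,90,9),(-105,115,4),(-117,125,0),(-117,125,0),(-117,125,0)])
"
```

```text
t 20.05 block xyz -151.3 0.2 119.6 F xyz -0.61 0.24 -1.56 std [0.17 0.   0.13] pitch 14.98 yaw 45.42 grip 17.5
(np.float64(-18.199351637301774), np.float64(15.468304603220304), np.float64(14.990126130567315))
{'dx': np.float64(-8.3), 'dz': np.float64(-6.9), 'wy': np.float64(0.0)}
{'dx': np.float64(-20.9), 'dz': np.float64(-25.8), 'wy': np.float64(0.0)}
{'dx': np.float64(-28.9), 'dz': np.float64(-58.6), 'wy': np.float64(-0.035)}
{'dx': np.float64(-30.6), 'dz': np.float64(-99.1), 'wy': np.float64(-0.105)}
{'dx': np.float64(-30.5), 'dz': np.float64(-135.5), 'wy': np.float64(-0.192)}
{'dx': np.float64(-28.7), 'dz': np.float64(-153.0), 'wy': np.float64(-0.262)}
{'dx': np.float64(-28.7), 'dz': np.float64(-153.0), 'wy': np.float64(-0.262)}
{'dx': np.float64(-28.7), 'dz': np.float64(-153.0), 'wy': np.float64(-0.262)}
```

Emit:
{"fn": "move_arm", "kwargs": {"increments": [{"dx":-8.3,"dy":0,"dz":-6.9,"wx":0,"wy":0,"wz":0,"gripper":1},{"dx":-20.9,"dy":0,"dz":-25.8,"wx":0,"wy":0,"wz":0,"gripper":1},{"dx":-28.9,"dy":0,"dz":-58.6,"wx":0,"wy":-0.035,"wz":0,"gripper":1},{"dx":-30.6,"dy":0,"dz":-99,"wx":0,"wy":-0.105,"wz":0,"gripper":1},{"dx":-30.5,"dy":0,"dz":-135.5,"wx":0,"wy":-0.192,"wz":0,"gripper":1},{"dx":-28.7,"dy":0,"dz":-153,"wx":0,"wy":-0.262,"wz":0,"gripper":1},{"dx":-28.7,"dy":0,"dz":-153,"wx":0,"wy":-0.262,"wz":0,"gripper":1},{"dx":-28.7,"dy":0,"dz":-153,"wx":0,"wy":-0.262,"wz":0,"gripper":1}]}}

```text
t: 21.05
ee_pos: [458.6, -72.3, 259.2]
tcp_rot: [-179.9, -0.0, 45.4]
wrist_force: [-1.0, 1.4, -1.6]
grip_width: 17.7
```

```bash
cat > plate.py <<'E'
from h import *
# plate centre: black ring centroid / outline along block x, y in the scene and top pictures
for n in("scene","top"):
    c=env.calibration(n);im=cv2.cvtColor(env.get_image(n),cv2.COLOR_RGB2GRAY)
    G=np.arange(-30,90,.5);V=np.arange(-55,55,.5)
    A=np.array([[proj(c,O+a*X+b*Y+[0,0,22]) for a in G] for b in V],np.float32)
    W=cv2.remap(im,A,None,cv2.INTER_CUBIC);cv2.imwrite(f"pics/rect_{n}.png",cv2.resize(W,None,fx=2,fy=2))
    m=(W>150).astype(np.uint8);m=cv2.morphologyEx(m,cv2.MORPH_OPEN,np.ones((25,25)))
    k,l,st,ce=cv2.connectedComponentsWithStats(cv2.morphologyEx(m,cv2.MORPH_CLOSE,np.ones((15,15))))
    for i in range(1,k):
        if st[i,4]>4000:print(n,"centre",G[0]+ce[i,0]/2,V[0]+ce[i,1]/2,"size",st[i,2:4]/2)
E
python3 plate.py; python3 -c "
from h import *
rep(2);s,e,r=tool()
seat=np.array([518.6,-273.6,150.4]);print(e,s['tcp_rot'],r.inv().apply(seat-e))"
```

```text
scene centre 65.41983894582724 15.577110785749142 size [ 88.5 110. ]
scene centre 28.798528928336623 -9.124835634451017 size [69.5 70.5]
top centre 69.0772469759608 -17.265656101668966 size [ 91.5 110. ]
top centre 24.46126401630989 0.8302752293577953 size [70.5 71. ]
t 21.25 block xyz -218.1 0.4 259.0 F xyz -0.4 0.98 -2.53 std [0.08 0.41 0.2 ] pitch -0.01 yaw 45.39 grip 17.3
[458.62119157 -72.50998375 259.09686436] [-1.79883569e+02  1.28043565e-02  4.53926586e+01] [-101.01916719  184.13594113  108.34548195]
```

The plate now measures about 26 mm behind the step with its full 70 × 70 outline, so it is well inside. Next I'll return the lifter: across at height, then down.

Emit:
{"fn": "move_arm", "kwargs": {"increments": [{"dx":-20,"dy":38,"dz":0,"wx":0,"wy":0,"wz":0.12,"gripper":1},{"dx":-45,"dy":82,"dz":0,"wx":0,"wy":0,"wz":0.26,"gripper":1},{"dx":-70,"dy":128,"dz":0,"wx":0,"wy":0,"wz":0.4,"gripper":1},{"dx":-90,"dy":165,"dz":0,"wx":0,"wy":0,"wz":0.5,"gripper":1},{"dx":-101,"dy":184,"dz":0,"wx":0,"wy":0,"wz":0.546,"gripper":1},{"dx":-101,"dy":184,"dz":15,"wx":0,"wy":0,"wz":0.546,"gripper":1},{"dx":-101,"dy":184,"dz":35,"wx":0,"wy":0,"wz":0.546,"gripper":1},{"dx":-101,"dy":184,"dz":45,"wx":0,"wy":0,"wz":0.546,"gripper":1}]}}

```text
t: 22.25
ee_pos: [518.3, -271.2, 213.0]
tcp_rot: [-179.8, 0.1, 14.3]
wrist_force: [0.3, -0.4, -2.1]
grip_width: 17.9
```

```bash
python3 -c "
from h import *
rep(3);im=rep(3);s,e,r=tool();cv2.imwrite('pics/w11.png',im[:,:,::-1])
seat=np.array([518.7,-273.5,150.5]);print(e,s['tcp_rot'],r.inv().apply(seat-e))"
```

```text
t 22.4 block xyz -317.8 -182.2 213.4 F xyz -0.09 0.72 -1.78 std [0.25 0.24 0.23] pitch -0.11 yaw 14.25 grip 17.4
t 22.55 block xyz -318.0 -183.9 215.7 F xyz 0.1 0.22 -1.72 std [0.31 0.15 0.75] pitch 0.03 yaw 14.2 grip 17.4
[ 519.77035972 -273.36388856  215.9512721 ] [ 1.79936780e+02 -5.22074817e-02  1.41834402e+01] [-1.13072035 -0.20252304 65.45008535]
```

Emit:
{"fn": "move_arm", "kwargs": {"increments": [{"dx":-1,"dy":-0.2,"dz":15,"wx":0,"wy":0,"wz":0,"gripper":1},{"dx":-1,"dy":-0.2,"dz":30,"wx":0,"wy":0,"wz":0,"gripper":1},{"dx":-1,"dy":-0.2,"dz":42,"wx":0,"wy":0,"wz":0,"gripper":1},{"dx":-1,"dy":-0.2,"dz":50,"wx":0,"wy":0,"wz":0,"gripper":1},{"dx":-1,"dy":-0.2,"dz":56,"wx":0,"wy":0,"wz":0,"gripper":1},{"dx":-1,"dy":-0.2,"dz":60,"wx":0,"wy":0,"wz":0,"gripper":1},{"dx":-1,"dy":-0.2,"dz":62,"wx":0,"wy":0,"wz":0,"gripper":1},{"dx":-1,"dy":-0.2,"dz":63,"wx":0,"wy":0,"wz":0,"gripper":1}]}}

```text
t: 23.55
ee_pos: [518.5, -273.7, 152.3]
tcp_rot: [180.0, -0.0, 14.1]
wrist_force: [0.0, -0.1, -2.1]
grip_width: 17.8
```

```bash
python3 -c "
from h import *
rep(4);s,e,r=tool();print(e)"
```

```text
t 23.75 block xyz -319.3 -183.5 152.3 F xyz 0.12 0.11 -1.88 std [0.31 0.65 0.32] pitch 0.01 yaw 14.14 grip 17.4
[ 518.48430871 -273.67304666  152.36672832]
```

Emit:
{"fn": "move_arm", "kwargs": {"increments": [{"dx":0,"dy":0,"dz":0.4,"wx":0,"wy":0,"wz":0,"gripper":1},{"dx":0,"dy":0,"dz":0.8,"wx":0,"wy":0,"wz":0,"gripper":1},{"dx":0,"dy":0,"dz":1.2,"wx":0,"wy":0,"wz":0,"gripper":1},{"dx":0,"dy":0,"dz":1.5,"wx":0,"wy":0,"wz":0,"gripper":1},{"dx":0,"dy":0,"dz":1.8,"wx":0,"wy":0,"wz":0,"gripper":1},{"dx":0,"dy":0,"dz":2.0,"wx":0,"wy":0,"wz":0,"gripper":1},{"dx":0,"dy":0,"dz":2.0,"wx":0,"wy":0,"wz":0,"gripper":1},{"dx":0,"dy":0,"dz":2.0,"wx":0,"wy":0,"wz":0,"gripper":1}]}}

```text
t: 24.75
ee_pos: [518.4, -273.6, 150.7]
tcp_rot: [180.0, -0.0, 14.1]
wrist_force: [-2.6, 1.9, 4.7]
grip_width: 17.5
```

```bash
python3 -c "
from h import *
rep(4);s,e,r=tool();print(e)"
```

```text
t 24.95 block xyz -319.3 -183.4 150.7 F xyz 0.08 2.17 4.94 std [0.62 0.44 0.48] pitch 0.01 yaw 14.14 grip 17.4
[ 518.37762595 -273.59113025  150.67324691]
```

It is seated, with about 6.5 N of upward load. I'll release and withdraw.

Emit:
{"fn": "move_arm", "kwargs": {"increments": [{"dx":0,"dy":0,"dz":-0.5,"wx":0,"wy":0,"wz":0,"gripper":0.75},{"dx":0,"dy":0,"dz":-0.5,"wx":0,"wy":0,"wz":0,"gripper":0.6},{"dx":0,"dy":0,"dz":-0.5,"wx":0,"wy":0,"wz":0,"gripper":0.3},{"dx":0,"dy":0,"dz":-0.5,"wx":0,"wy":0,"wz":0,"gripper":0},{"dx":0,"dy":0,"dz":-0.5,"wx":0,"wy":0,"wz":0,"gripper":0},{"dx":0,"dy":0,"dz":-0.5,"wx":0,"wy":0,"wz":0,"gripper":0},{"dx":0,"dy":0,"dz":-0.5,"wx":0,"wy":0,"wz":0,"gripper":0},{"dx":0,"dy":0,"dz":-0.5,"wx":0,"wy":0,"wz":0,"gripper":0}]}}

```text
t: 25.95
ee_pos: [518.4, -273.6, 150.6]
tcp_rot: [180.0, 0.0, 14.1]
wrist_force: [-0.6, 0.4, -0.6]
grip_width: 88.5
```

```bash
python3 -c "
from h import *
im=rep(2);cv2.imwrite('pics/w12.png',im[:,:,::-1])
a=cv2.imread('pics/w4.png',0).astype(int);b=cv2.cvtColor(im,cv2.COLOR_RGB2GRAY).astype(int)
for r in (75,120,180,230,260):
  f=lambda v:[(int(k)+270,int(np.diff(v)[k])) for k in range(len(v)-1) if abs(np.diff(v)[k])>35]
  print(r,'before',f(a[r,270:390]),'now',f(b[r,270:390]))
print('tip row',np.abs(np.diff(a[40:100,325])).argmax()+40,np.abs(np.diff(b[40:100,325])).argmax()+40)
"
```

```text
t 26.05 block xyz -319.3 -183.4 150.6 F xyz 0.19 0.05 -0.22 std [0.05 0.89 0.37] pitch 0.0 yaw 14.14 grip 91.7
75 before [(285, 104), (367, -82), (368, -67)] now [(280, 75), (281, 56), (363, -102), (364, -40)]
120 before [(284, 97), (368, -58), (369, -61)] now [(279, 54), (280, 84), (363, -50), (364, -59)]
180 before [(284, 51), (348, 47), (369, -43), (370, -40)] now [(279, 49), (342, 39), (364, -40)]
230 before [(286, 54), (308, -51), (309, -52), (347, 58), (348, 40), (367, -40), (368, -43)] now [(281, 39), (282, 39), (302, -41), (303, -54), (341, 56), (342, 37), (362, -41), (363, -42)]
260 before [(287, 86), (288, 42), (309, -93), (310, -63), (346, 42), (347, 64), (350, 39), (354, -40), (366, -43), (367, -42)] now [(282, 36), (283, 91), (303, -57), (304, -107), (341, 61), (361, -38), (362, -46)]
tip row 65 65
```

Emit:
{"fn": "move_arm", "kwargs": {"increments": [{"dx":0,"dy":0,"dz":-10,"wx":0,"wy":0,"wz":0,"gripper":0},{"dx":0,"dy":0,"dz":-30,"wx":0,"wy":0,"wz":0,"gripper":0},{"dx":0,"dy":0,"dz":-60,"wx":0,"wy":0,"wz":0,"gripper":0},{"dx":-20,"dy":0,"dz":-95,"wx":0,"wy":0,"wz":0,"gripper":0},{"dx":-60,"dy":0,"dz":-125,"wx":0,"wy":0,"wz":0,"gripper":0},{"dx":-90,"dy":0,"dz":-145,"wx":0,"wy":0,"wz":0,"gripper":0},{"dx":-100,"dy":0,"dz":-150,"wx":0,"wy":0,"wz":0,"gripper":0},{"dx":-100,"dy":0,"dz":-150,"wx":0,"wy":0,"wz":0,"gripper":0}]}}

```text
t: 27.05
ee_pos: [421.4, -298.2, 301.0]
tcp_rot: [180.0, -0.0, 14.1]
wrist_force: [0.1, -0.5, 0.1]
grip_width: 93.3
```

```bash
python3 plate.py
python3 - <<'E'
from h import *
w=env.get_image("wrist");t=env.get_image("top");cv2.imwrite("pics/t13.png",t[:,:,::-1])
a=cv2.imread("pics/top0.png")[:,:,::-1]
d=cv2.GaussianBlur(cv2.absdiff(a,t),(3,3),0).max(2)
for n,(x,y,x2,y2) in dict(caliper_etc=(150,90,285,300),lifter=(425,175,480,250),right=(400,120,515,175)).items():
    m=d[y:y2,x:x2]>50;ys,xs=np.nonzero(m);print(n,m.sum(),(xs.min()+x,xs.max()+x,ys.min()+y,ys.max()+y) if len(xs) else "")
s=env.state();print(s["t"],s["ee_pos"],s["grip_width"])
# handle ends in the top view: dark pixels
for im in (a,t):
    m=(im[175:250,440:475].max(2)<50).astype(np.uint8);k,l,st,c=cv2.connectedComponentsWithStats(m);i=1+st[1:,4].argmax();print(st[i],c[i])
E
```

```text
scene centre 65.42187118809466 15.563735057331058 size [ 88.5 110. ]
scene centre 28.42145609576125 -9.407805197999508 size [70. 70.]
top centre 69.07119914346895 -17.298256347506886 size [ 91.5 110. ]
top centre 24.555494505494508 0.7321217244294189 size [71. 71.]
caliper_etc 0 
lifter 106 (np.int64(444), np.int64(474), np.int64(231), np.int64(249))
right 0 
27.25 [ 421.92364635 -297.58675043  299.5798427 ] 92.68117030878734
[ 9 24 15 40 87] [15.62068966 42.52873563]
[  0  25  35  50 432] [20.44212963 56.38194444]
```

```bash
python3 -c "
from cell import env
print(env.hand_in())"
```

```text
the job is handed in; nothing more can be done
None
```

I flipped the plate onto the upper deck with its ring face up, put the lifter back in its rest, and handed the job in at about 27 s. No verdict was reported.

**What I did:**
- **Feeling the deck:** the blade edge touched the deck about 70 mm below the handle, so the blade stood near its low limit at roughly 25° down.
- **Lifting and flipping:** I slid the blade under the plate with the plate held against the step, then flipped it with a nose-up turn of about 0.5 rad/s. The highest force I read with the blade on the deck or plate was about 5–6 N. I read it only at the end of each move, so short peaks could have been higher.
- **Nudging:** the plate landed only about 17 mm behind the step, so I pushed it further in with the blade edge.

**Last checks:**
- **Plate:** the two camera views put its centre 24.5 mm (top) and 28.4 mm (scene) behind the step, with the full 70 × 70 mm outline visible. The views disagree by 4 mm along the block, and the scene view reads about 9 mm off across it, probably because the mask was imperfect. Both readings are well inside 15–60 mm. I saw the ring face up in a picture before the nudge.
- **Lifter:** after release, the wrist camera showed the handle back in the rest within about 0.5 mm of where it started. In the last top picture its front part was unchanged, but the hand hid its rear end.
- **Bystanders:** the top picture showed no change in the areas I compared. I did not compare every bystander.

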